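# Hang the T-handle nut driver back in the bench rack

### The job

Take the loose T-handle nut driver by the two ends of its handle bar and lift it level, clear of the bench. Then ease the grip so that it swings down to hang with its socket at the bottom, grip it firmly again, and hang it by its handle bar in the rack's empty fork, like the two drivers already there. Leave it hanging there at rest, and leave those two drivers hanging in their forks.

Things in the scene. Friction and masses are not known exactly. Their poses are not given: they have to be found in the camera images.
- driver: Loose T-handle nut driver, 0.12 to 0.2 kg, lying flat on the robot's right, socket away from the robot. Origin: centre of the handle bar, 12 mm above the bench. Own y along the bar: black, 24 mm diameter, 46 mm long, a flat steel boss of 14 mm diameter standing out 4 mm at each end (grip these faces, 54 mm apart). Own x along the shaft from socket to bar: x is up when it hangs.
- socket_end (a point): End of the loose driver's socket, 135 mm from the bar's centre. The shaft is 8 mm, the steel socket 24 mm in diameter and 30 mm long.
- balance (a point): Centre of mass of the loose driver, 88 mm from the bar's centre. Gripped on its bosses with 35 N a finger or more the driver stays about level; eased to some 12 to 4 N, best gradually, it swings down about the bar to within about 10 degrees of plumb. At 3 N it may slip out.
- rack: Fixed tool rack on the robot's left; origin on the bench below the middle fork's seat. Own x: from the forks' open mouths (towards the robot) to the rail; own y along the row. Three level forks 90 mm apart on a steel rail (top level with the tines, near face at x = 55 mm, posts at y = -125 and 125 mm). Base plate 8 mm thick, 270 mm wide, x from -50 to 90 mm.
- fork0 (a point): Right-hand fork (rack y = -90 mm): where the centre of a hung driver's bar rests, 182 mm above the bench. Each fork is two tines 11 mm wide, 8 mm thick, tops 170 mm high, with a 16 mm slot between them (38 mm over both), open in front at x = -23 mm. One of the three forks is empty; which one varies.
- fork1 (a point): Middle fork (rack y = 0), the same point. On each tine are two stops 8 mm high, at x = -23 to -17 and 17 to 23 mm; the bar rests between them, shaft through the slot. A driver goes in hanging, from the front, with its bar above the stops (bar centre over 192 mm high), and is then lowered. No socket passes through a slot from above.
- fork2 (a point): Left-hand fork (rack y = 90 mm), the same point.
- hung_long: A driver already hanging in the rack: same handle bar, 150 mm long with a thin dark end. Origin: centre of its bar, 182 mm above the bench; own y along the bar, own z up.
- hung_short: The other driver hanging in the rack: same handle bar, 110 mm long with a socket. Origin: centre of its bar, 182 mm above the bench; own y along the bar, own z up.
Not all that is in view belongs to the job. What is shaped like the driver but blue or red is not meant.

How it is judged:
By the outcome, as a careful person would: the job done as asked, in the order asked, and still so for the second after the job is handed in, with the robot touching nothing.
It also fails if it takes over 58 s, if anything falls off the work surface, if the arm or the gripper's body presses on something with over 40 N, if the wrist force passes 120 N, or if a joint passes its speed limit or range.

### The arm

A 6-joint arm with a two-finger parallel gripper is mounted at the origin on the work surface. World frame = base frame: x ahead of the robot, y to its left, z up, the work surface at z = 0. Lengths are in m, angles in rad, forces in N, time in s.
With the tool pointing down it reaches from about 0.35 to 0.975 m from the base axis. Payload 4.9 kg.
Tool frame: the origin (TCP) lies at the very end of the fingers, on their centre line; the grasp point (between the pads) lies 19 mm behind it; x points along the fingers, y is the direction in which the jaws open and shut, and the axes are right-handed (so a half turn about x gives the same grasp; the last joint's range is limited). The gripper opens to 85 mm and grips with 20 to 120 N. Pads are 22 mm wide; open, the fingers measure 114 mm over their backs; the gripper's body (76 mm by 85 mm) begins 54 mm behind the grasp point. The pads swing forward as they close: fully open they stand 13 mm farther back than shut.
Start: joints at [-1.369, 0.053, 1.613, -0, 1.476, -0.119], TCP at [0.197, -0.593, 0.231] pointing down, gripper open.
Joint ranges: [-3.01, 3.01], [-1.01, 2.22], [0.06, 2.58], [-1.02, 4.17], [0.09, 2.62], [-3.14, 3.14]. Speed limits (rad/s): [2.57, 2.57, 3.14, 3.14, 3.14, 3.14].

### API

Orientations are given as a unit quaternion [w, x, y, z].
In Python, from plant import manip gives the robot as it stands.
- The arm moves only by the tool play_rows, never from a script. Its argument "plan" is a list of rows, each a list of 5 numbers: the shift along the tool's x, y, z in mm, then the turn about the tool's x in rad, then the closure, from -1 (fully open) to 1 (shut). A call has 1 to 8 rows; each row is the pose to reach, as a shift and turn from the pose commanded when the call began, along the tool's axes at that moment; what a row does not reach only later rows make up. A row lasts 1/8 s, in which the tool goes at most 62.5 mm and 10.7 degrees, less where a joint would pass 70% of its speed; a pose out of reach is approached as far as the arm can. A call with a gripper value outside its range is refused whole. The fingers move at their own pace and stop on an object; the grip force is fixed at half the most. Time passes only in rows, so rows that repeat a pose let the fingers close. It gives the time, the measured TCP pose, the force and the opening at its end, in the units of the state.
- manip.state(): the state, without advancing time (a new reading comes with each control period).
- manip.grab_frame(name): name is "side" or "top" or "wrist"; returns a dict with "img" (420x560x3 uint8, red, green, blue), "range_z" (420x560 float32, m along the optical axis (not along the pixel's ray), 0 where there is no reading), "fx", "fy", "cx", "cy" (pixels), "origin" and "rotation" of the camera in the world. Camera axes: x right, y up, looking along -z (the intrinsics and any distortion apply to the point x, -y, -z); pixel columns grow to the right and rows downward; lengths in m; the calibration is good to about 2 mm. The wrist camera is an equidistant fisheye: a pixel r from the principal point sees the ray r / f radians off the axis. A picture is of the moment at which its call begins.
- manip.job_done(): hands the job in, once; it reports no verdict.
The state is a dict: "time": time; "joint_pos": joint angles; "joint_vel": joint speeds; "joint_efforts": joint torques, N m; "tool_pos": TCP position; "tool_rot": TCP orientation; "contact_force": force on the tool from outside, world axes, zero at the start; "ft_torque": the same for the moment, N m; "gripper_width": opening from 0.0 (shut) to 1.0 (fully open).
Only numpy, scipy, OpenCV 4.12 (cv2) and the standard library are available. Lean on these libraries where they do the work, as an engineer would, in place of code of your own. Each camera call takes 0.05 s, during which the arm holds its last target. There are 200 camera calls.

## Working session

There is one attempt and no reset: what is moved stays moved. The work goes in short steps, Python scripts to look and compute and a tool call to move; the robot and the scene stay as the last step left them, time stands still between calls to the robot, and variables do not carry over. Pictures are saved under pics/ and viewed, about 8 in all and at most 12, crops included, and the job is handed in when it is done.

Besides the shell and the picture viewer there is one more tool, called after "Emit:" as name(argument=value, ...), one argument or row to a line, values as JSON. play_rows: Moves the arm, as the interface text tells. Its arguments: {"type":"object","properties":{"plan":{"type":"array"}},"required":["plan"]}

```bash
ls; mkdir -p pics; cat > h.py <<'E'
import numpy as np,cv2
from plant import manip
def world(f,u,v,d):
    x=(u-f["cx"])/f["fx"]*d; y=-(v-f["cy"])/f["fy"]*d
    return np.stack([x,y,-d],-1)@np.array(f["rotation"]).T+np.array(f["origin"])
def cloud(f):
    v,u=np.mgrid[0:420,0:560]; return world(f,u,v,f["range_z"])
def save(img,n): cv2.imwrite("pics/"+n,img[:,:,::-1])
E
python3 - <<'E'
from h import *
s=manip.state(); print(s)
for n in ("top","side"):
    f=manip.grab_frame(n); print(n,{k:np.round(f[k],3).tolist() for k in f if k not in("img","range_z")})
    np.savez(n+"0.npz",**f); save(f["img"],n+"0.png")
E
```

```text
pics
{'time': 0.0, 'joint_pos': array([-1.36902355e+00,  5.33696495e-02,  1.61428261e+00,  5.80638504e-06,
        1.47597201e+00, -1.19018990e-01]), 'joint_vel': array([-0.0007356 ,  0.00051366, -0.00149093, -0.0005885 ,  0.00066707,
       -0.00121706]), 'joint_efforts': array([ 2.27360106e-03, -3.93670034e+01, -3.70181751e+01,  8.58321209e-05,
        7.15511647e-03, -7.47270576e-06]), 'tool_pos': array([ 0.19694127, -0.59251722,  0.23006188]), 'tool_rot': array([-0.11221332, -0.69800245, -0.11364883,  0.6980578 ]), 'contact_force': array([-0.02965306, -0.37272268, -0.31763815]), 'ft_torque': array([ 0.00911877, -0.00852627, -0.01228118]), 'gripper_width': 1.0021218055202887}
top {'fx': 423.464, 'fy': 423.464, 'cx': 282.621, 'cy': 210.291, 'origin': [0.421, -0.202, 1.224], 'rotation': [-0.699, -0.049, 0.032, 0.713]}
side {'fx': 453.585, 'fy': 453.585, 'cx': 276.206, 'cy': 212.327, 'origin': [0.372, 0.737, 1.26], 'rotation': [-0.069, -0.033, 0.331, 0.941]}
```

```bash
sed -i 's/^import numpy as np,cv2/import numpy as np,cv2\nfrom scipy.spatial.transform import Rotation as R\ndef Q(q): return R.from_quat(np.array(q)[[1,2,3,0]]).as_matrix()/; s/@np.array(f\["rotation"\]).T/@Q(f["rotation"]).T/' h.py; cat h.py | head -8
```

```text
import numpy as np,cv2
from scipy.spatial.transform import Rotation as R
def Q(q): return R.from_quat(np.array(q)[[1,2,3,0]]).as_matrix()
from plant import manip
def world(f,u,v,d):
    x=(u-f["cx"])/f["fx"]*d; y=-(v-f["cy"])/f["fy"]*d
    return np.stack([x,y,-d],-1)@Q(f["rotation"]).T+np.array(f["origin"])
def cloud(f):
```

View pics/top0.png

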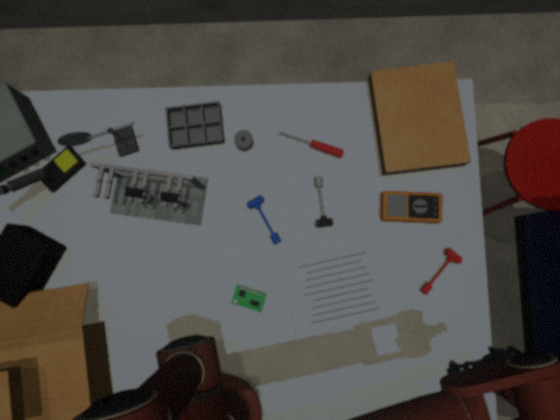

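View pics/side0.png

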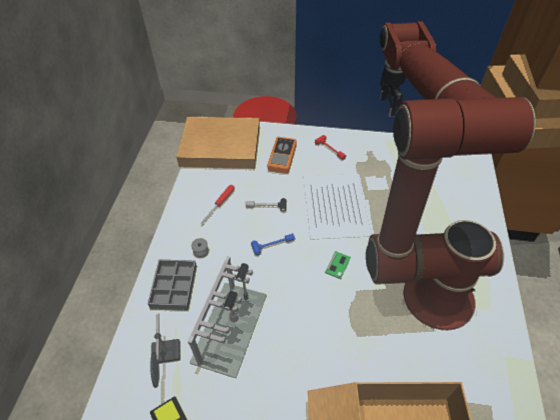

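```bash
python3 - <<'E'
from h import *
f=dict(np.load("top0.npz")); P=cloud(f); 
# driver
v,u=np.mgrid[0:420,0:560]
m=(u>305)&(u<340)&(v>170)&(v<232)
lum=f["img"].sum(2)
base=np.median(P[m][:,2]); print("bench z",base)
mm=m&(P[...,2]>base+0.006)
p=P[mm];print(len(p),p.min(0),p.max(0))
dk=mm&(lum<130); q=P[dk]; print("dark",len(q),q.mean(0), np.median(q,0))
c=q[:,:2].mean(0);sv=np.linalg.svd(q[:,:2]-c)[2];print(sv,np.ptp((q[:,:2]-c)@sv.T,0))
far=p[np.linalg.norm(p[:,:2]-c,axis=1)>.1];print("socket",far.mean(0), len(far))
# rack
for n in("top","side"):
    f=dict(np.load(n+"0.npz"));P=cloud(f)
    w=(P[...,0]>.3)&(P[...,0]<.8)&(P[...,1]>0.0)&(P[...,1]<.45)&(P[...,2]>.15)&(P[...,2]<.21)
    if n=="top": w&=(u>85)&(u<215)&(v>155)&(v<230)
    p=P[w]; print(n,len(p),p.min(0),p.max(0))
    np.savetxt(n+"rack.txt",p)
    # heightmap
    H=np.zeros((420,560),np.uint8)
    im=cv2.resize(f["img"][150:235,80:220] if n=="top" else f["img"][250:385,170:275],None,fx=5,fy=5 if n=="top" else 4)
    # ortho plot
    S=2 # px per mm
    O=np.zeros((700,800,3),np.uint8)
    X=((0.8-p[:,0])*1500).astype(int);Y=((.45-p[:,1])*1500).astype(int)
    for a,b,z in zip(X,Y,p[:,2]): 
        cv2.circle(O,(b,a),1,(255,int(255*(z-.15)/.06),0) if z<.172 else (0,255,255) ,-1)
    save(O,n+"ortho.png")
E
```

```text
bench z -0.0012979048802338466
353 [ 0.42088348 -0.33934786  0.00481639] [ 0.66338026 -0.20205413  1.22435651]
dark 104 [ 0.5253278  -0.2908117   0.02020671] [ 0.52446655 -0.29065457  0.02058136]
[[ 0.05786158 -0.99832462]
 [ 0.99832462  0.05786158]] [0.04082125 0.02469293]
socket [ 0.62959613 -0.27350815  0.08811196] 104
top 1728 [0.55460845 0.05124399 0.15008207] [0.67993829 0.31716414 0.19674102]
side 1679 [0.55637378 0.04898771 0.15021854] [0.76567988 0.41574655 0.19766105]
```

```bash
python3 - <<'E'
from h import *
f=dict(np.load("top0.npz")); P=cloud(f); v,u=np.mgrid[0:420,0:560]
ok=f["range_z"]>0
m=ok&(u>305)&(u<340)&(v>170)&(v<232)&(P[...,2]>.005)&(P[...,2]<.05)
p=P[m];print(len(p),p.min(0),p.max(0))
bar=p[p[:,2]>.012]; d=bar[bar[:,0]<.56]; c=d.mean(0); print("bar",len(d),c,np.ptp(d,0),d.min(0),d.max(0))
far=p[p[:,0]>c[0]+.105]; print("sock",len(far),far.mean(0),np.arctan2(*(far.mean(0)-c)[[1,0]]))
for n in("top","side"):
    p=np.loadtxt(n+"rack.txt"); p=p[(p[:,0]<.70)]
    if n=="side": p=p[(p[:,1]<.36)]
    hi=p[p[:,2]>.181]
    k=cv2.kmeans(hi.astype(np.float32),2,None,(3,50,1e-6),5,2)
    for i in range(2):
        q=hi[k[1].ravel()==i]; q=q[np.linalg.norm(q-np.median(q,0),axis=1)<.04]; e=np.linalg.svd(q[:,:2]-q[:,:2].mean(0))[2][0]
        print(n,len(q),q.mean(0),(q.min(0)+q.max(0))/2,np.ptp(q,0),e)
    lo=p[(p[:,2]>.163)&(p[:,2]<.176)]; 
    O=np.zeros((340,700,3),np.uint8)
    for (x,y,z) in lo: cv2.circle(O,(int((.37-y)*2000),int((.70-x)*2000)),2,(255,255,0),-1)
    for (x,y,z) in hi: cv2.circle(O,(int((.37-y)*2000),int((.70-x)*2000)),2,(255,0,0),-1)
    for g in range(0,20): cv2.putText(O,"|%.2f"%(.37-g*.05),(g*100,335),0,.4,(255,255,255)); cv2.putText(O,"-%.2f"%(.70-g*.05),(0,g*100+4),0,.4,(255,255,255))
    save(O,n+"ortho.png")
cv2.imwrite("pics/ortho.png",np.vstack([cv2.imread("pics/toportho.png")[:300],cv2.imread("pics/sideortho.png")[:300]]))
E
```

```text
346 [ 0.50211324 -0.33934786  0.00504137] [ 0.66338026 -0.25489113  0.02669067]
bar 174 [ 0.5274636  -0.29014495  0.01880077] [0.04919399 0.0517828  0.01464186] [ 0.51071678 -0.31676174  0.01204881] [ 0.55991077 -0.26497894  0.02669067]
sock 76 [ 0.64596751 -0.27740329  0.01906585] 0.10710948973166695
top 189 [0.57989416 0.10370025 0.18945549] [0.5751383  0.10458241 0.18911272] [0.03844246 0.05446996 0.01525659] [-0.1430024  -0.98972234]
top 190 [0.59349846 0.19174592 0.18920511] [0.59462692 0.19340959 0.18822832] [0.02896357 0.05342382 0.01428648] [-0.14304953 -0.98971553]
side 162 [0.59388239 0.19691345 0.19069743] [0.59177734 0.19454175 0.18949353] [0.03304715 0.05476298 0.01633505] [0.14839089 0.98892879]
side 151 [0.58018709 0.10863268 0.1904632 ] [0.57581668 0.10582939 0.18944196] [0.0388858  0.05483832 0.01614567] [0.18342962 0.98303285]
```

View pics/ortho.png

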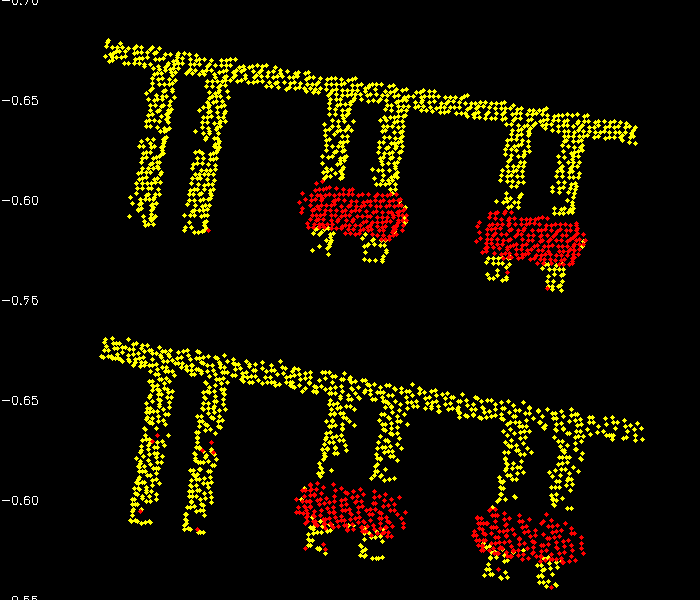

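```bash
cat >> h.py <<'E'
def plan(target,bar):  # tcp target, bar direction angle (of y axis from world y, ccw)
    s=manip.state(); M=Q(s["tool_rot"]); p=np.array(s["tool_pos"])
    sh=M.T@(np.array(target)-p)*1000
    y=M[:,1]; b=np.array([-np.sin(bar),np.cos(bar),0])
    if b@y<0:b=-b
    t=np.arctan2(np.dot(np.cross(y,b),M[:,0]),y@b)
    print("tool x",M[:,0].round(3),"y",y.round(3),"shift mm",sh.round(1),"turn",round(t,3),"pos",p.round(4),"t",s["time"])
E
python3 - <<'E'
from h import *
plan((.5245,-.2905,.15),.107)
E
```

```text
tool x [-0.     0.002 -1.   ] y [ 0.315 -0.949 -0.002] shift mm [  80.6 -183.2 -406.1] turn 0.214 pos [ 0.1969 -0.5926  0.2302] t 0.1
```

Emit:
play_rows(
  plan=[
    [10,-25,-55,0.03,-1],
    [20,-50,-110,0.06,-1],
    [30,-75,-165,0.09,-1],
    [40,-100,-220,0.12,-1],
    [55,-125,-275,0.15,-1],
    [65,-150,-330,0.18,-1],
    [75,-170,-380,0.21,-1],
    [80,-183,-406,0.214,-1],
  ],
)

```text
time: 1.1
tool_pos: [0.5258, -0.2889, 0.1499]
tool_rot: [-0.038, -0.706, -0.039, 0.707]
contact_force: [-0.6, -0.3, 0.9]
gripper_width: 1.002
```

```bash
python3 - <<'E'
from h import *
f=manip.grab_frame("wrist"); np.savez("wrist0.npz",**f); save(f["img"],"wrist0.png")
print({k:np.round(f[k],3).tolist() for k in f if k not in("img","range_z")})
plan((.5245,-.2905,.15),.107)
E
```

```text
{'fx': 325.192, 'fy': 325.192, 'cx': 279.21, 'cy': 215.765, 'origin': [0.607, -0.28, 0.292], 'rotation': [0.735, -0.119, 0.108, -0.659]}
tool x [-0.001  0.003 -1.   ] y [ 0.11  -0.994 -0.004] shift mm [-0.7  3.3  2.9] turn 0.003 pos [ 0.527  -0.2869  0.1494] t 1.15
```

View pics/wrist0.png

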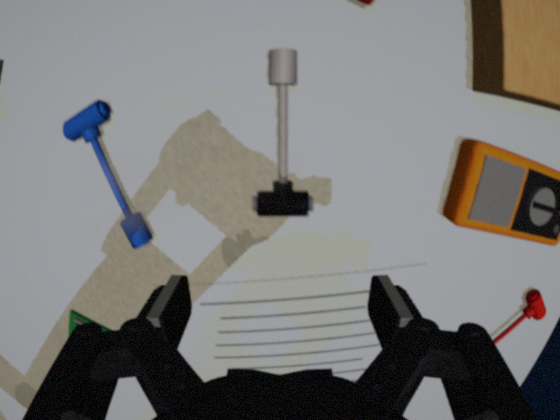

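```bash
cat >> h.py <<'E'
def wray(f,u,v):
    a=(u-f["cx"])/f["fx"]; b=(v-f["cy"])/f["fy"]; th=np.hypot(a,b); k=np.where(th>1e-9,np.sin(th)/np.maximum(th,1e-9),1)
    d=np.stack([a*k,-b*k,-np.cos(th)],-1); return d@Q(f["rotation"]).T
def wplane(f,u,v,z):
    d=wray(f,np.float64(u),np.float64(v)); o=np.array(f["origin"]); return o+d*((z-o[2])/d[...,2])[...,None]
E
python3 - <<'E'
from h import *
f=dict(np.load("wrist0.npz")); g=f["img"].sum(2).astype(int)
m=np.zeros(g.shape,bool); m[185:220,245:322]=True
dk=m&(g<150); v,u=np.nonzero(dk); print(u.min(),u.max(),v.min(),v.max(),len(u))
rows=[(r,np.nonzero(dk[r])[0][[0,-1]].tolist()) for r in range(v.min(),v.max()+1,3)];print(rows)
cols={c:np.nonzero(dk[:,c])[0][[0,-1]].tolist() for c in (264,268,298,302)};print(cols)
for c,(a,b) in cols.items(): print(wplane(f,c,(a+b)/2,.012).round(4))
print(g[203,246:262],g[203,303:320])
s=wplane(f,283,52,.012);print("sock end",s)
E
```

```text
257 308 185 214 1297
[(185, [274, 291]), (188, [274, 291]), (191, [274, 293]), (194, [258, 307]), (197, [258, 308]), (200, [257, 308]), (203, [257, 308]), (206, [257, 308]), (209, [257, 308]), (212, [258, 306])]
{264: [192, 214], 268: [192, 214], 298: [192, 214], 302: [192, 214]}
[ 0.5243 -0.2745  0.012 ]
[ 0.5247 -0.278   0.012 ]
[ 0.5276 -0.3048  0.012 ]
[ 0.528  -0.3083  0.012 ]
[392 393 393 391 395 367 338 305 283 257 198 144  66  16  48  40] [ 54  58  60  22  85 147 213 257 279 318 372 412 443 439 441 426 427]
sock end [ 0.65795224 -0.27670617  0.012     ]
```

Emit:
play_rows(
  plan=[
    [40,0,0,0,-1],
    [80,0,0,0,-1],
    [100,0,0,0,-1],
    [100,0,0,0,-1],
    [100,0,0,0,-1],
  ],
)

```text
time: 1.78
tool_pos: [0.5256, -0.2923, 0.053]
tool_rot: [0.038, 0.707, 0.037, -0.705]
contact_force: [-0.4, -0.3, -0.1]
gripper_width: 0.999
```

```bash
python3 - <<'E'
from h import *
plan((.5255,-.291,.003),.109)
E
```

```text
tool x [ 0.002 -0.002 -1.   ] y [ 0.106 -0.994  0.002] shift mm [50.  -1.4  0.1] turn -0.002 pos [ 0.5256 -0.2923  0.053 ] t 1.775
```

Emit:
play_rows(
  plan=[
    [20,-1,0,0,-1],
    [40,-1,0,0,-1],
    [45,-1,0,0,-1],
    [45,-1,0,0,-1],
    [45,-1,0,0,-1],
  ],
)

```text
time: 2.4
tool_pos: [0.525, -0.2907, 0.0068]
tool_rot: [0.038, 0.706, 0.038, -0.706]
contact_force: [-0.4, -1.1, -0.5]
gripper_width: 1.001
```

```bash
python3 - <<'E'
from h import *
plan((.5255,-.291,.003),.109)
E
```

```text
tool x [ 0.001 -0.001 -1.   ] y [ 0.107 -0.994  0.001] shift mm [ 3.8  0.4 -0.5] turn -0.002 pos [ 0.525  -0.2907  0.0068] t 2.4
```

Emit:
play_rows(
  plan=[
    [4,0,0,0,-1],
    [4,0,0,0,-0.6],
    [4,0,0,0,-0.3],
    [4,0,0,0,0],
    [4,0,0,0,0.5],
    [4,0,0,0,1],
    [4,0,0,0,1],
    [4,0,0,0,1],
  ],
)

```text
time: 3.4
tool_pos: [0.5249, -0.2907, 0.003]
tool_rot: [0.038, 0.706, 0.038, -0.706]
contact_force: [-0.5, -0.1, 5.7]
gripper_width: 0.606
```

```bash
python3 - <<'E'
from h import *
plan((.5255,-.291,.003),.109); s=manip.state(); print(s["contact_force"],s["ft_torque"],s["gripper_width"])
E
```

```text
tool x [ 0.001 -0.001 -1.   ] y [ 0.107 -0.994  0.001] shift mm [-0.   0.3 -0.5] turn -0.002 pos [ 0.5249 -0.2907  0.003 ] t 3.4
[-0.5050033  -0.07616654  5.70687265] [ 0.02165064  0.26198522 -0.01105655] 0.6062156894509231
```

Emit:
play_rows(
  plan=[
    [-10,0,0,0,1],
    [-30,0,0,0,1],
    [-60,0,0,0,1],
    [-95,0,0,0,1],
    [-130,0,0,0,1],
    [-170,0,0,0,1],
    [-205,0,0,0,1],
    [-225,0,0,0,1],
  ],
)

```text
time: 4.4
tool_pos: [0.5251, -0.2908, 0.2307]
tool_rot: [0.039, 0.707, 0.037, -0.705]
contact_force: [0.3, -0.7, -2.0]
gripper_width: 0.609
```

Emit:
play_rows(
  plan=[
    [-10,0,0,0,1],
    [-10,0,0,0,1],
    [-10,0,0,0,1],
    [-10,0,0,0,1],
  ],
)

```text
time: 4.9
tool_pos: [0.524, -0.29, 0.2356]
tool_rot: [-0.037, -0.705, -0.038, 0.707]
contact_force: [0.7, 0.8, -0.9]
gripper_width: 0.61
```

```bash
python3 - <<'E'
from h import *
plan((.5255,-.291,.003),.109); s=manip.state(); print(s["contact_force"],s["ft_torque"],s["gripper_width"])
f=manip.grab_frame("wrist"); np.savez("wrist1.npz",**f); save(f["img"],"wrist1.png")
s=manip.state(); print(s["ft_torque"])
E
```

```text
tool x [-0.002  0.002 -1.   ] y [ 0.107 -0.994 -0.002] shift mm [232.6   1.6  -1.9] turn -0.002 pos [ 0.524  -0.29    0.2356] t 4.9
[ 0.68031422  0.80811839 -0.873818  ] [-0.00095147  0.13296312 -0.01603863] 0.6096948960161737
[ 0.01809458  0.11589049 -0.0417368 ]
```

View pics/wrist1.png

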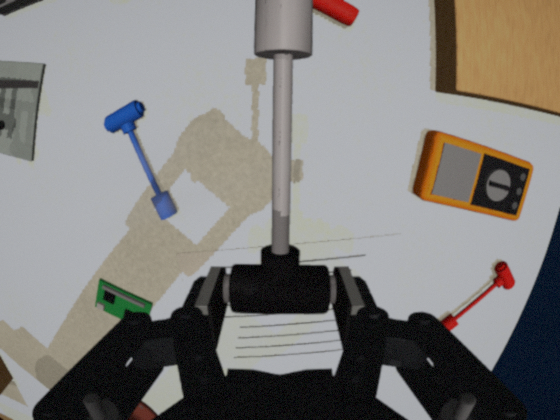

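Emit:
play_rows(
  plan=[
    [0,0,0,0,0.5],
    [0,0,0,0,0.2],
    [0,0,0,0,0.0],
    [0,0,0,0,-0.05],
    [0,0,0,0,-0.1],
  ],
)

```text
time: 5.58
tool_pos: [0.5246, -0.2904, 0.2374]
tool_rot: [0.038, 0.706, 0.038, -0.706]
contact_force: [0.3, -0.4, -1.2]
gripper_width: 0.609
```

```bash
cat > st.py <<'E'
from h import *
s=manip.state(); print(s["time"],s["ft_torque"].round(3),s["contact_force"].round(2),round(s["gripper_width"],4))
E
python3 st.py
```

```text
5.575 [-0.024  0.111  0.017] [ 0.33 -0.35 -1.16] 0.6087
```

Emit:
play_rows(
  plan=[
    [0,0,0,0,-0.12],
    [0,0,0,0,-0.14],
    [0,0,0,0,-0.16],
  ],
)

```text
time: 5.95
tool_pos: [0.5245, -0.2905, 0.2373]
tool_rot: [-0.038, -0.706, -0.038, 0.706]
contact_force: [-0.3, 0.1, -0.5]
gripper_width: 0.608
```

```bash
python3 st.py
```

```text
5.95 [-0.009  0.082  0.023] [-0.34  0.07 -0.49] 0.6076
```

Emit:
play_rows(
  plan=[
    [0,0,0,0,-0.17],
    [0,0,0,0,-0.18],
    [0,0,0,0,-0.18],
  ],
)

```text
time: 6.32
tool_pos: [0.5245, -0.2904, 0.2373]
tool_rot: [-0.038, -0.706, -0.038, 0.706]
contact_force: [-1.1, -0.1, -1.0]
gripper_width: 0.608
```

```bash
python3 st.py
```

```text
6.325 [-0.024  0.142 -0.024] [-1.08 -0.15 -0.97] 0.6078
```

Emit:
play_rows(
  plan=[
    [0,0,0,0,-0.19],
    [0,0,0,0,-0.19],
    [0,0,0,0,-0.2],
    [0,0,0,0,-0.2],
  ],
)

```text
time: 6.82
tool_pos: [0.5246, -0.2904, 0.2373]
tool_rot: [0.038, 0.706, 0.038, -0.706]
contact_force: [-0.2, 0.7, -0.8]
gripper_width: 0.613
```

```bash
python3 st.py
```

```text
6.825 [ 0.02   0.107 -0.002] [-0.23  0.73 -0.78] 0.613
```

Emit:
play_rows(
  plan=[
    [0,0,0,0,-0.205],
    [0,0,0,0,-0.205],
    [0,0,0,0,-0.21],
    [0,0,0,0,-0.21],
  ],
)

```text
time: 7.32
tool_pos: [0.5246, -0.2904, 0.2373]
tool_rot: [-0.038, -0.706, -0.038, 0.706]
contact_force: [0.4, -0.4, -1.6]
gripper_width: 0.607
```

```bash
python3 st.py
```

```text
7.325 [-0.038  0.124  0.02 ] [ 0.37 -0.42 -1.56] 0.607
```

Emit:
play_rows(
  plan=[
    [0,0,0,0,-0.215],
    [0,0,0,0,-0.215],
    [0,0,0,0,-0.22],
    [0,0,0,0,-0.22],
  ],
)

```text
time: 7.82
tool_pos: [0.5246, -0.2904, 0.2373]
tool_rot: [0.038, 0.706, 0.038, -0.706]
contact_force: [-0.6, -0.6, -1.9]
gripper_width: 0.611
```

```bash
python3 st.py
```

```text
7.825 [0.039 0.074 0.004] [-0.62 -0.61 -1.86] 0.6105
```

Emit:
play_rows(
  plan=[
    [0,0,0,0,-0.225],
    [0,0,0,0,-0.225],
    [0,0,0,0,-0.23],
    [0,0,0,0,-0.23],
  ],
)

```text
time: 8.32
tool_pos: [0.5246, -0.2904, 0.2373]
tool_rot: [-0.038, -0.706, -0.038, 0.706]
contact_force: [-0.9, -0.2, -1.9]
gripper_width: 0.616
```

```bash
python3 st.py
```

```text
8.325 [0.032 0.172 0.011] [-0.86 -0.2  -1.91] 0.6157
```

```bash
cat > st.py <<'E'
from h import *
s=manip.state(); f=manip.grab_frame("wrist"); a=np.load("wrist1.npz")["img"].astype(int)
d=np.abs(f["img"].astype(int)-a)[20:260,250:310].mean()
print(s["time"],s["ft_torque"].round(3),s["contact_force"].round(2),round(s["gripper_width"],4),"diff",d)
np.savez("wl.npz",**f)
E
python3 st.py
```

```text
8.325 [0.032 0.172 0.011] [-0.86 -0.2  -1.91] 0.6157 diff 2.1620138888888887
```

Emit:
play_rows(
  plan=[
    [0,0,0,0,-0.235],
    [0,0,0,0,-0.235],
    [0,0,0,0,-0.24],
    [0,0,0,0,-0.24],
  ],
)

```text
time: 8.88
tool_pos: [0.5246, -0.2904, 0.2373]
tool_rot: [-0.038, -0.706, -0.038, 0.706]
contact_force: [-0.6, -0.0, -3.3]
gripper_width: 0.623
```

```bash
python3 st.py
```

```text
8.875 [0.003 0.175 0.002] [-0.58 -0.04 -3.3 ] 0.6228 diff 2.2980092592592594
```

Emit:
play_rows(
  plan=[
    [0,0,0,0,-0.243],
    [0,0,0,0,-0.243],
    [0,0,0,0,-0.246],
    [0,0,0,0,-0.246],
  ],
)

```text
time: 9.43
tool_pos: [0.5245, -0.2904, 0.2373]
tool_rot: [0.038, 0.706, 0.038, -0.706]
contact_force: [0.8, 0.0, -1.3]
gripper_width: 0.621
```

```bash
python3 st.py
```

```text
9.425 [ 0.002  0.076 -0.007] [ 0.79  0.02 -1.35] 0.6212 diff 2.3356944444444445
```

Emit:
play_rows(
  plan=[
    [0,0,0,0,-0.249],
    [0,0,0,0,-0.249],
    [0,0,0,0,-0.252],
    [0,0,0,0,-0.252],
  ],
)

```text
time: 9.98
tool_pos: [0.5246, -0.2904, 0.2373]
tool_rot: [0.038, 0.706, 0.038, -0.706]
contact_force: [0.1, 0.7, -2.2]
gripper_width: 0.627
```

```bash
python3 st.py
```

```text
9.975 [-0.014  0.111 -0.019] [ 0.09  0.72 -2.22] 0.6274 diff 15.624398148148147
```

Emit:
play_rows(
  plan=[
    [0,0,0,0,-0.252],
    [0,0,0,0,-0.252],
    [0,0,0,0,-0.252],
    [0,0,0,0,-0.252],
  ],
)

```text
time: 10.52
tool_pos: [0.5246, -0.2904, 0.2373]
tool_rot: [0.038, 0.706, 0.038, -0.706]
contact_force: [-0.1, 0.1, -0.9]
gripper_width: 0.63
```

```bash
python3 st.py; python3 -c "
from h import *
save(np.load('wl.npz')['img'],'w2.png')"
```

```text
10.525 [0.033 0.048 0.005] [-0.06  0.05 -0.9 ] 0.6303 diff 24.889328703703704
```

View pics/w2.png

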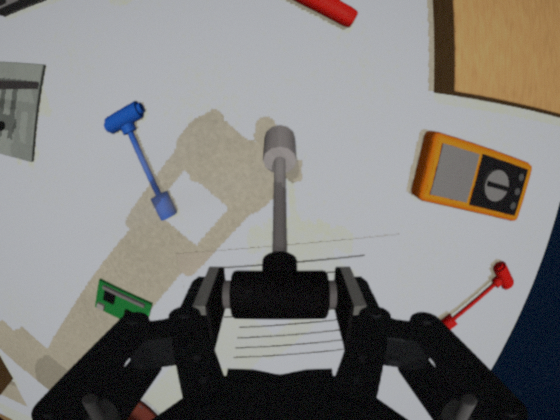

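```bash
cat >> st.py <<'E'
v,u=np.mgrid[0:300,240:330].astype(float); ray=wray(f,u,v); ax=-Q(f["rotation"])[:,2]
P=np.array(f["origin"])+ray*(f["range_z"][0:300,240:330]/(ray@ax))[...,None]
M=Q(s["tool_rot"]); bar=np.array(s["tool_pos"])+[0,0,.009]
L=(P-bar)@np.stack([M[:,0],M[:,1],M[:,2]],1)   # down, jaw, fwd/back
r=np.hypot(L[...,0],L[...,2]); m=(np.abs(L[...,1])<.014)&(r>.05)&(r<.15)
q=L[m]; sh=q[np.hypot(q[:,0],q[:,2])<.1]; c=sh.mean(0) if len(sh) else np.zeros(3)
print("shaft pts",len(sh),"mean",c.round(4),"deg below level",np.degrees(np.arctan2(c[0],abs(c[2]))).round(1),"ends",q.mean(0).round(3))
E
python3 st.py
```

```text
10.575 [0.047 0.062 0.05 ] [ 0.32 -0.51  0.12] 0.6304 diff 24.849976851851853
shaft pts 666 mean [ 0.0639 -0.0004 -0.0344] deg below level 61.7 ends [ 0.085 -0.001 -0.048]
```

Emit:
play_rows(
  plan=[
    [0,0,0,0,-0.254],
    [0,0,0,0,-0.254],
    [0,0,0,0,-0.256],
    [0,0,0,0,-0.256],
  ],
)

```text
time: 11.12
tool_pos: [0.5245, -0.2904, 0.2373]
tool_rot: [-0.038, -0.706, -0.038, 0.706]
contact_force: [-0.2, 0.3, -1.8]
gripper_width: 0.628
```

```bash
python3 st.py
```

```text
11.125 [0.035 0.025 0.003] [-0.16  0.35 -1.81] 0.628 diff 24.84761574074074
shaft pts 670 mean [ 0.0639 -0.0005 -0.0343] deg below level 61.7 ends [ 0.085 -0.001 -0.048]
```

Emit:
play_rows(
  plan=[
    [0,0,0,0,-0.258],
    [0,0,0,0,-0.258],
    [0,0,0,0,-0.26],
    [0,0,0,0,-0.26],
  ],
)

```text
time: 11.68
tool_pos: [0.5245, -0.2904, 0.2373]
tool_rot: [-0.038, -0.706, -0.038, 0.706]
contact_force: [1.2, -0.3, -1.7]
gripper_width: 0.627
```

```bash
python3 st.py
```

```text
11.675 [-0.017  0.006  0.058] [ 1.22 -0.25 -1.68] 0.6273 diff 26.55587962962963
shaft pts 402 mean [ 0.072  -0.0004 -0.0099] deg below level 82.1 ends [ 0.099 -0.    -0.015]
```

Emit:
play_rows(
  plan=[
    [0,0,0,0,-0.262],
    [0,0,0,0,-0.262],
    [0,0,0,0,-0.262],
    [0,0,0,0,-0.262],
  ],
)

```text
time: 12.22
tool_pos: [0.5245, -0.2904, 0.2373]
tool_rot: [0.038, 0.706, 0.038, -0.706]
contact_force: [-0.4, -0.5, -1.2]
gripper_width: 0.63
```

```bash
python3 st.py
```

```text
12.225 [-0.042 -0.028 -0.019] [-0.38 -0.47 -1.15] 0.6298 diff 26.31824074074074
shaft pts 372 mean [ 0.0721 -0.0004 -0.0063] deg below level 85.0 ends [ 0.099 -0.    -0.011]
```

Emit:
play_rows(
  plan=[
    [0,0,0,0,-0.25],
    [0,0,0,0,-0.2],
    [0,0,0,0,0],
    [0,0,0,0,0.5],
    [0,0,0,0,1],
    [0,0,0,0,1],
  ],
)

```text
time: 13.02
tool_pos: [0.5246, -0.2904, 0.2373]
tool_rot: [-0.038, -0.706, -0.038, 0.706]
contact_force: [0.5, -0.3, -1.5]
gripper_width: 0.608
```

```bash
python3 st.py; python3 - <<'E'
from h import *
# rack fit: rail line + slots from top/side
for n in("top","side"):
    p=np.loadtxt(n+"rack.txt"); p=p[(p[:,0]<.70)&(p[:,1]<.36)]
    th=-.152; X=np.array([np.cos(th),np.sin(th)]);Y=np.array([-np.sin(th),np.cos(th)])
    o=np.array([.607,.283]); a=(p[:,:2]-o)@X; b=(p[:,:2]-o)@Y
    k=(np.abs(p[:,2]-.170)<.008)&(np.abs(b)<30e-3)&(a>-.02)&(a<.045)
    bb=b[k]; print(n,"tines",bb[bb>0].mean(),bb[bb<0].mean(),np.percentile(bb,[2,98]), "tip",np.percentile(a[(np.abs(b)<.03)],1))
    r=(a>.05)&(a<.075); 
    print("rail",np.polyfit(b[r],a[r],1), "front", np.percentile(a[(np.abs(b+.04)<.012)&(a>.04)],[2,50,98]))
plan((.490,.301,.237),-.152)
E
```

```text
13.025 [-0.05   0.048 -0.033] [ 0.52 -0.27 -1.5 ] 0.6077 diff 26.31025462962963
shaft pts 369 mean [ 0.0722 -0.0004 -0.0062] deg below level 85.1 ends [ 0.1  -0.   -0.01]
top tines 0.012442038223296358 -0.014442911113390425 [-0.01941674  0.01922764] tip -0.021104640929953625
rail [0.00222504 0.05984144] front [0.05637795 0.06039859 0.06610332]
side tines 0.014438959476560539 -0.012243538433200985 [-0.01875371  0.01918523] tip -0.02059789710747236
rail [0.00522974 0.06058367] front [0.05723985 0.05982659 0.06769624]
tool x [-0.  0. -1.] y [ 0.107 -0.994 -0.   ] shift mm [ 3.000e-01 -5.917e+02 -2.870e+01] turn 0.259 pos [ 0.5245 -0.2904  0.2373] t 13.075
```

Emit:
play_rows(
  plan=[
    [0,-20,-1,0.01,1],
    [0,-60,-3,0.03,1],
    [0,-110,-5,0.05,1],
    [0,-160,-8,0.07,1],
    [0,-210,-10,0.09,1],
    [0,-260,-13,0.11,1],
    [0,-310,-15,0.13,1],
    [0,-360,-18,0.16,1],
  ],
)

```text
time: 14.08
tool_pos: [0.5031, 0.0719, 0.2375]
tool_rot: [-0.019, 0.707, -0.019, -0.707]
contact_force: [0.1, -0.1, -1.6]
gripper_width: 0.605
```

Emit:
play_rows(
  plan=[
    [0,-50,6,0.02,1],
    [0,-100,12,0.05,1],
    [0,-150,18,0.08,1],
    [0,-190,24,0.1,1],
    [0,-215,27,0.1,1],
    [0,-225,28,0.1,1],
    [0,-225,28,0.1,1],
    [0,-225,28,0.1,1],
  ],
)

```text
time: 15.08
tool_pos: [0.4881, 0.2948, 0.2373]
tool_rot: [0.054, -0.705, 0.055, 0.705]
contact_force: [0.3, 0.4, -0.4]
gripper_width: 0.609
```

```bash
python3 st.py; python3 - <<'E'
from h import *
save(np.load('wl.npz')['img'],'w3.png')
plan((.490,.301,.237),-.152)
E
```

```text
15.075 [ 0.077  0.041 -0.043] [ 0.3   0.36 -0.44] 0.6089 diff 31.362152777777776
shaft pts 372 mean [ 0.0721 -0.0005 -0.0061] deg below level 85.2 ends [ 0.09   0.003 -0.053]
tool x [ 0. -0. -1.] y [-0.154 -0.988  0.   ] shift mm [ 0.3 -6.5 -0.8] turn -0.002 pos [0.4882 0.2947 0.2373] t 15.125
```

View pics/w3.png

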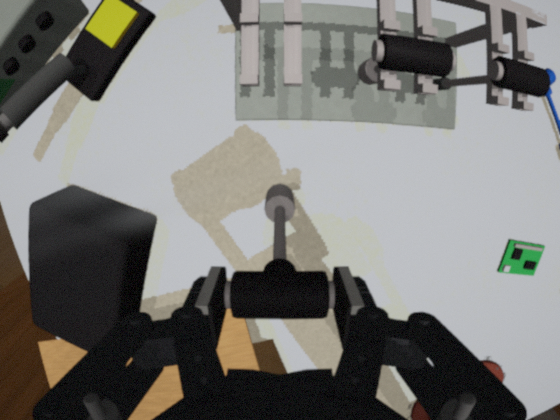

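```bash
python3 - <<'E'
from h import *
f=dict(np.load("wl.npz")); g=f["img"].sum(2).astype(int)
th=-.152; X=np.array([np.cos(th),np.sin(th)]);Y=np.array([-np.sin(th),np.cos(th)]); o=np.array([.608,.283])
v,u=np.mgrid[0:110,225:320].astype(float); ray=wray(f,u,v); ax=-Q(f["rotation"])[:,2]
P=np.array(f["origin"])+ray*(f["range_z"][0:110,225:320]/(ray@ax))[...,None]
a=(P[...,:2]-o)@X; b=(P[...,:2]-o)@Y
k=(np.abs(P[...,2]-.172)<.008)&(np.abs(b)<.03)&(a<.045)
print(k.sum(),"z",np.median(P[k][:,2]),"a",np.percentile(a[k],[1,99]))
for lo,hi in((-.022,-.01),(-.01,.01),(.01,.03)):
    bb=b[k&(a>lo)&(a<hi)]; print(lo,len(bb),[np.percentile(bb[bb<0],[3,50,97]).round(4),np.percentile(bb[bb>0],[3,50,97]).round(4)])
s=manip.state(); t=np.array(s["tool_pos"]); print("tcp rel fork",(t[:2]-o)@X,(t[:2]-o)@Y)
plan(np.r_[o+X*-.06,.215],th)
plan(np.r_[o,.199],th)
E
```

```text
3072 z 0.16950164062331463 a [-0.02177824  0.03559229]
-0.022 676 [array([-0.0191, -0.0137, -0.0084]), array([0.0075, 0.0125, 0.0179])]
-0.01 1053 [array([-0.0197, -0.014 , -0.009 ]), array([0.0074, 0.0125, 0.0182])]
0.01 1033 [array([-0.0192, -0.0141, -0.009 ]), array([0.0071, 0.0125, 0.0179])]
tcp rel fork -0.12019445862892804 -0.006531958803916318
tool x [ 0. -0. -1.] y [-0.154 -0.988  0.   ] shift mm [ 22.3  -6.7 -60.2] turn -0.002 pos [0.4882 0.2947 0.2373] t 15.125
tool x [ 0. -0. -1.] y [-0.154 -0.988  0.   ] shift mm [  38.3   -6.8 -120.2] turn -0.002 pos [0.4882 0.2947 0.2373] t 15.125
```

Emit:
play_rows(
  plan=[
    [15,-3,-15,0,1],
    [30,-6,-35,0,1],
    [34,-6,-55,0,1],
    [34,-6,-75,0,1],
    [34,-6,-95,0,1],
    [34,-6,-112,0,1],
    [34,-6,-120,0,1],
    [34,-6,-120,0,1],
  ],
)

```text
time: 16.12
tool_pos: [0.6078, 0.2829, 0.2032]
tool_rot: [0.054, -0.705, 0.054, 0.705]
contact_force: [0.2, -0.3, -1.0]
gripper_width: 0.607
```

```bash
python3 - <<'E'
from h import *
s=manip.state(); print(s["contact_force"].round(2),s["ft_torque"].round(3))
th=-.152; o=np.array([.608,.283]); X=np.array([np.cos(th),np.sin(th)]);Y=np.array([-np.sin(th),np.cos(th)])
plan(np.r_[o+.0005*X-.0011*Y,.175],th)
f=manip.grab_frame("side"); np.savez("s4.npz",**f)
save(cv2.resize(f["img"][225:400,130:330],None,fx=4,fy=3.4,interpolation=2),"s4.png")
E
```

```text
[ 0.2  -0.35 -1.02] [0.047 0.017 0.016]
tool x [-0. -0. -1.] y [-0.153 -0.988  0.   ] shift mm [28.2  1.  -0.7] turn -0.002 pos [0.6078 0.2829 0.2032] t 16.125
```

View pics/s4.png

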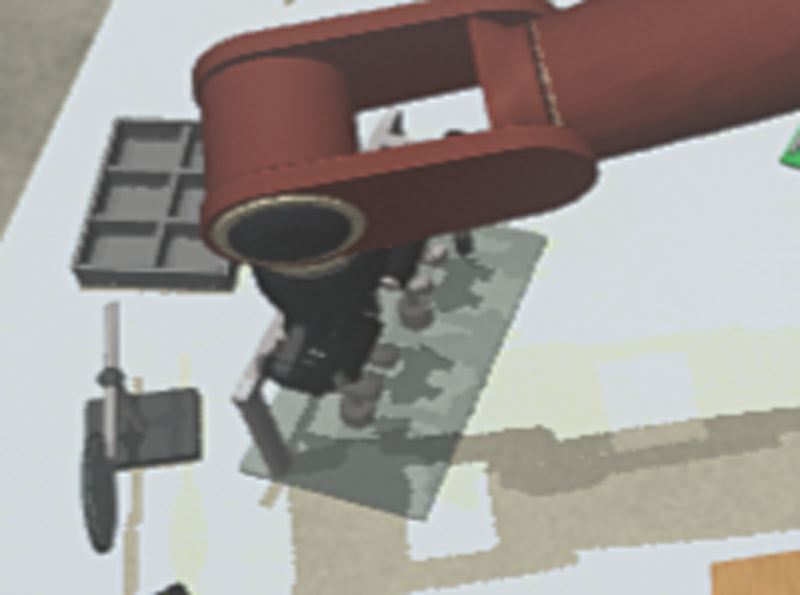

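Emit:
play_rows(
  plan=[
    [8,1,-0.5,0,1],
    [16,1,-0.5,0,1],
    [22,1,-0.5,0,1],
    [26,1,-0.5,0,1],
    [26,1,-0.5,0,1],
  ],
)

```text
time: 16.8
tool_pos: [0.6077, 0.2822, 0.1768]
tool_rot: [0.054, -0.705, 0.054, 0.705]
contact_force: [0.2, -0.2, -1.4]
gripper_width: 0.607
```

Emit:
play_rows(
  plan=[
    [2,0,0,0,1],
    [2,0,0,0,1],
    [3,0,0,0,1],
    [3,0,0,0,1],
  ],
)

```text
time: 17.3
tool_pos: [0.6082, 0.2822, 0.1747]
tool_rot: [-0.054, 0.705, -0.054, -0.705]
contact_force: [1.1, -0.9, 0.3]
gripper_width: 0.61
```

Emit:
play_rows(
  plan=[
    [1,0,0,0,1],
    [1,0,0,0,1],
  ],
)

```text
time: 17.55
tool_pos: [0.6083, 0.2822, 0.1746]
tool_rot: [-0.054, 0.705, -0.054, -0.705]
contact_force: [-1.8, -0.8, 4.9]
gripper_width: 0.609
```

Emit:
play_rows(
  plan=[
    [0.7,0,0,0,1],
    [0.7,0,0,0,1],
  ],
)

```text
time: 17.8
tool_pos: [0.6084, 0.2822, 0.1745]
tool_rot: [-0.054, 0.706, -0.054, -0.705]
contact_force: [-1.5, -1.8, 7.1]
gripper_width: 0.608
```

Emit:
play_rows(
  plan=[
    [0,0,0,0,-0.2],
    [0,0,0,0,-0.25],
    [0,0,0,0,-0.28],
    [0,0,0,0,-0.32],
    [0,0,0,0,-0.4],
    [0,0,0,0,-0.5],
    [0,0,0,0,-0.6],
    [0,0,0,0,-0.6],
  ],
)

```text
time: 18.8
tool_pos: [0.608, 0.2822, 0.1726]
tool_rot: [-0.054, 0.705, -0.054, -0.705]
contact_force: [0.3, -0.9, 0.7]
gripper_width: 0.801
```

Emit:
play_rows(
  plan=[
    [-3,0,0,0,-0.6],
    [-8,0,0,0,-0.6],
    [-15,0,0,0,-0.6],
    [-25,0,0,0,-0.6],
    [-40,0,0,0,-0.6],
    [-60,0,0,0,-0.6],
    [-85,0,0,0,-0.6],
    [-110,0,0,0,-0.6],
  ],
)

```text
time: 19.8
tool_pos: [0.6081, 0.2822, 0.285]
tool_rot: [-0.054, 0.705, -0.054, -0.705]
contact_force: [0.0, -0.0, -0.5]
gripper_width: 0.797
```

Emit:
play_rows(
  plan=[
    [-30,0,20,0,-0.6],
    [-50,0,60,0,-0.6],
    [-50,0,110,0,-0.6],
    [-50,0,150,0,-0.6],
    [-50,0,150,0,-0.6],
    [-50,0,150,0,-0.6],
  ],
)

```text
time: 20.55
tool_pos: [0.4602, 0.3051, 0.3338]
tool_rot: [-0.054, 0.706, -0.054, -0.704]
contact_force: [0.2, -0.3, -0.1]
gripper_width: 0.797
```

```bash
python3 - <<'E'
from h import *
s=manip.state(); print(s["time"],s["tool_pos"],s["contact_force"].round(2))
f=manip.grab_frame("side"); g=manip.grab_frame("wrist"); np.savez("s5.npz",**f)
a=cv2.resize(f["img"][230:390,150:290],(400,457),interpolation=2); b=g["img"][0:343,0:300]; b=cv2.resize(g["img"],(400,300))
o=np.zeros((457,800,3),np.uint8); o[:,:400]=a; o[:300,400:]=b; save(o,"end.png")
P=cloud(f); th=-.152; X=np.array([np.cos(th),np.sin(th)]);Y=np.array([-np.sin(th),np.cos(th)]); c=np.array([.608,.283])
for i,n in((0,"fork2"),(-.09,"fork1"),(-.18,"fork0")):
    A=(P[...,:2]-c)@X; B=(P[...,:2]-c)@Y-i
    k=(np.abs(B)<.035)&(np.abs(A)<.03)&(P[...,2]>.181)&(P[...,2]<.21); q=P[k]; print(n,k.sum(),"a",np.median(A[k]),"b",np.percentile(B[k],[2,98]),"ztop",np.percentile(q[:,2],97))
E
```

```text
20.55 [0.46019291 0.30505358 0.33376108] [ 0.16 -0.28 -0.1 ]
fork2 190 a -0.004850612205202653 b [-0.0245347   0.02757695] ztop 0.19672120648889993
fork1 168 a -0.0011003229363514362 b [-0.02424573  0.02664656] ztop 0.19653143826798028
fork0 152 a -0.0011981826291856614 b [-0.02491337  0.0269763 ] ztop 0.19687690465751623
```

View pics/end.png

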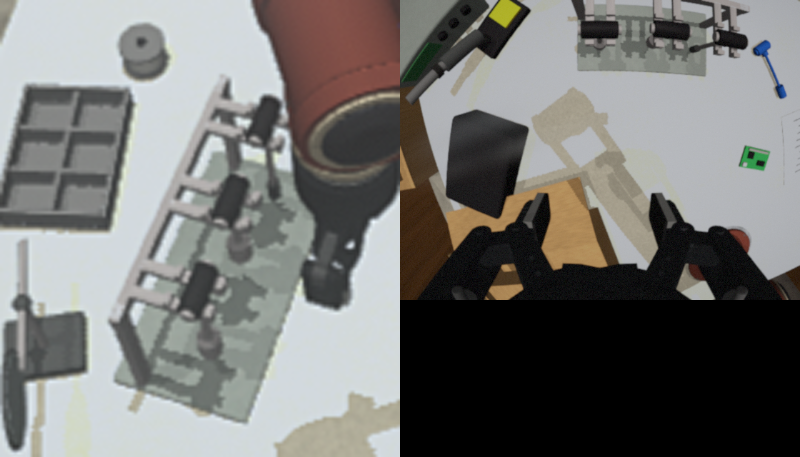

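Emit:
play_rows(
  plan=[
    [0,0,0,0,-0.6],
    [0,0,0,0,-0.6],
    [0,0,0,0,-0.6],
    [0,0,0,0,-0.6],
    [0,0,0,0,-0.6],
    [0,0,0,0,-0.6],
    [0,0,0,0,-0.6],
    [0,0,0,0,-0.6],
  ],
)

```text
time: 21.65
tool_pos: [0.4597, 0.3051, 0.3327]
tool_rot: [-0.054, 0.705, -0.054, -0.705]
contact_force: [0.4, 0.4, -0.4]
gripper_width: 0.799
```

```bash
python3 - <<'E'
from h import *
f=manip.grab_frame("side"); a=np.load("s5.npz")["img"].astype(int)
d=np.abs(f["img"].astype(int)-a).mean(2)[230:390,185:262]; print("max/mean diff",d.max(),d.mean(),(d>40).sum())
print(manip.job_done())
E
```

```text
max/mean diff 67.66666666666667 0.8241612554112554 5
the job is handed in; nothing more can be done
None
```

The loose driver now hangs by its bar in the empty left-hand fork (fork2), and the job is handed in at about 22 s of the 58 s allowed.

- **Lift and swing:** I gripped it on its bosses and lifted it level to about 0.24 m. I eased the grip in small steps until it swung to within about 5° of plumb, then gripped it firmly again.
- **Hanging:** I entered the fork from the front with the bar above the stops and lowered it until it touched, with about 7 N of contact force. Then I released it and backed the arm off.

**Last checks:**
- All three bar tops measured 0.197 m, so all three drivers hang at the same height, and the two original drivers are still in their forks.
- The new bar sits about 4 mm further forward in its seat than the other two. That looks within the play between the stops.
- Two side images about 1 s apart matched over the rack (mean change 0.8 grey levels). Only 5 pixels changed by more than 40 levels; I put these down to noise but did not check what they were.
- The gripper was clear of everything and no check failed.

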